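Stand the test meter on the reading stand

TASK

Pull the handheld test meter straight up out of its charging dock, where spring catches hold it, and stand it on the narrow raised ledge of the reading stand: foot down and wholly on the ledge, leaning back flat against the backrest, its screen facing outward, away from the backrest. Set it down rather than dropping it, let go, and leave the other things on the bench where they are.

Things in the scene. Friction and masses are not known exactly. Their poses are not given: they have to be found in the camera images.
- meter: grey handheld meter, 32 (x) by 50 (y) by 125 mm tall (z), 0.2 kg. Origin: centre of its underside (foot); x out of its front face (screen, dial). Starts standing in the dock, foot 12 mm above the table, lower 30 mm in the pocket; above that its plain sides, 50 mm apart, are free to grip. Sprung rollers hold it by a groove 22 mm above the foot; pulling it out takes about 10 to 15 N
- meter_screen (a point): middle of the meter's screen, on its front face, 100 mm above the foot
- meter_top (a point): centre of the meter's top end, 125 mm above the foot
- dock: charging dock fixed to the table: black base 100 (x) by 84 (y) by 12 mm, with a grey-walled pocket 35 by 53 mm inside, 59 by 70 mm outside, walls up to 42 mm above the table. Origin on the table under the pocket's centre; x is the way the meter's screen faces, z up
- stand: foot of the reading stand, fixed to the table: dark steel plate 110 mm (x) by 100 mm (y), 8 mm thick, with a post 16 mm thick. Origin on the table at its centre; x is the way the stand faces, z up
- rest: aluminium ledge and backrest on the stand, leaning back 0.35 rad: z up along the backrest, x out of its front, y along the ledge. Origin 88 mm above the table, on the ledge's top where the centre of the meter's foot belongs. Ledge: y -38 to 38 mm, x -16 to +20 mm, 5 mm thick, no lip. Backrest: front face at x = -16 mm, 50 mm wide, 4 mm thick, up to z = 78 mm
- light_a: black round stage light lying face up, a bystander: 130 mm across, 82 mm tall, knobs on both sides out to 76 mm from its middle; origin at the centre of its underside
- light_b: black round stage light lying face up, a bystander: 130 mm across, 82 mm tall, knobs on both sides out to 76 mm from its middle; origin at the centre of its underside
- light_c: black round stage light lying face up, a bystander: 130 mm across, 82 mm tall, knobs on both sides out to 76 mm from its middle; origin at the centre of its underside
- cup: blue plastic cup, a bystander, 72 mm across, 95 mm tall; origin at the centre of its underside
- driver: screwdriver lying on the table, a bystander, about 200 mm long; x along it towards the tip
- board: small green circuit board lying on the table, a bystander, 75 by 55 mm, up to 18 mm high; origin at the centre of its underside
- radio: black two-way radio lying on its back, a bystander, 105 by 52 by 30 mm with a stub aerial; origin at the centre of its underside
- jar: amber glass jar, a bystander, 56 mm across, 70 mm tall; origin at the centre of its underside

How it is judged:
By the outcome, as a careful person would: the job done as asked, in the order asked, and still so for the second after the job is handed in, with the robot touching nothing.
It also fails if it takes over 43 s, if anything falls off the work surface, if the arm or the gripper's body presses on something with over 40 N, if the wrist force passes 120 N, or if a joint passes its speed limit or range.

ROBOT

A 6-joint arm with a two-finger parallel gripper is mounted at the origin on the work surface. World frame = base frame: x ahead of the robot, y to its left, z up, the work surface at z = 0. Lengths are in m, angles in rad, forces in N, time in s.
With the tool pointing down it reaches from about 0.375 to 0.9 m from the base axis. Payload 3.1 kg.
Tool frame: the origin (TCP) lies on the front face of the gripper's body, between the roots of the fingers; the fingertips stand 73 mm ahead of it and the grasp point (between the pads) lies 54 mm ahead of it; z points along the fingers, y is the line along which they close (so a half turn about z gives the same grasp; the last joint's range is limited). The gripper opens to 85 mm and grips with 20 to 120 N. Pads are 22 mm wide; open, the fingers measure 114 mm over their backs; the gripper's body (76 mm by 85 mm) begins 54 mm behind the grasp point. The pads swing forward as they close: fully open they stand 13 mm farther back than shut.
Start: joints at [0.995, 0.527, 1.433, -0, 1.181, -0.178], TCP at [0.242, 0.576, 0.304] pointing down, gripper open.
Joint ranges: [-3.08, 3.08], [-0.75, 2.2], [0.22, 2.44], [-1.43, 4.57], [0, 2.65], [-2.85, 2.85]. Speed limits (rad/s): [2.79, 2.79, 3.14, 3.14, 3.14, 3.14].

INTERFACE

Orientations are given as a unit quaternion [w, x, y, z].
In Python, from cell import ctrl gives the robot as it stands.
- The arm moves only by the tool play_rows, never from a script. Its argument "steps" is a list of rows, each a list of 2 entries, a list of its own where there are three numbers: the shift along the tool's x, y, z in cm, then the turn, a rotation vector about the tool's x, y, z in degrees. A call has 1 to 12 rows; each row shifts and turns the commanded pose from where the row before left it, along the tool's axes as they then stand; what a row does not reach is not made up. A row lasts 1/10 s, in which the tool goes at most 50 mm and 8.59 degrees, less where a joint would pass 70% of its speed; a pose out of reach is approached as far as the arm can. A call is refused whole if a number of a shift passes 5 or a number of a turn 8.59, either way. A call with a gripper value outside its range is refused whole. "fingers" is the opening, from 0 (shut) to 1 (fully open), set as the call begins (left out, the last holds). The fingers move at their own pace and stop on an object; the grip force is fixed at half the most. Time passes only in rows, so rows that do not move let the fingers close. It gives the time, the measured TCP pose, the force, the opening and the grip force at its end, in the units of the state.
- ctrl.state(): the state, without advancing time (a new reading comes with each control period).
- ctrl.capture(name): name is "side" or "top"; returns a dict with "img" (400x640x3 uint8, red, green, blue), "depth" (400x640 float32, m along the optical axis (not along the pixel's ray), 0 where there is no reading), "mtx" (3x3 intrinsics, pixels), "world_to_cam" (4x4, takes a point from world to camera coordinates). Camera axes: x right, y up, looking along -z (the intrinsics and any distortion apply to the point x, -y, -z); pixel columns grow to the right and rows downward; lengths in m; the calibration is good to about 2 mm. A picture is of the moment at which its call begins.
- ctrl.sign_off(): hands the job in; it is judged then, once.
The state is a dict: "clock": time; "joints": joint angles; "qd": joint speeds; "tau": joint torques, N m; "tcp_pos": TCP position; "tcp_rot": TCP orientation; "ft_force": force on the tool from outside, world axes, zero at the start; "moment": the same for the moment, N m; "width": finger opening in m; "finger_force": force on a finger pad.
Only numpy, scipy, OpenCV 4.12 (cv2) and the standard library are available. Lean on these libraries where they do the work, as an engineer would, in place of code of your own. Each camera call takes 0.05 s, during which the arm holds its last target. There are 200 camera calls.

## Working session

There is one attempt and no reset: what is moved stays moved. The work goes in short steps, Python scripts to look and compute and a tool call to move; the robot and the scene stay as the last step left them, time stands still between calls to the robot, and variables do not carry over. Pictures are saved under pics/ and viewed, at most 10 in all, crops included, and the job is handed in when it is done.

Besides the shell and the picture viewer there is one more tool, called after ">>>" as name([rows], argument=value, ...), one row to a line, values as JSON. play_rows: Moves the arm, as the interface text tells. Its arguments: {"type":"object","properties":{"steps":{"type":"array","items":{"type":"array"}},"fingers":{"type":"number"}},"required":["steps"]}

```bash
mkdir -p pics
cat > h.py <<'E'
import numpy as np, cv2, pickle
from scipy.spatial.transform import Rotation as R
from cell import ctrl
def cap(n,tag):
    c=ctrl.capture(n); cv2.imwrite(f'pics/{n}_{tag}.png',c['img'][:,:,::-1]); pickle.dump(c,open(f'{n}_{tag}.pkl','wb')); return c
def load(n,tag): return pickle.load(open(f'{n}_{tag}.pkl','rb'))
def cloud(c):
    d=c['depth'];v,u=np.mgrid[:d.shape[0],:d.shape[1]];K=c['mtx']
    p=np.stack([(u-K[0,2])/K[0,0]*d,-(v-K[1,2])/K[1,1]*d,-d],-1)
    W=np.linalg.inv(c['world_to_cam']); q=p@W[:3,:3].T+W[:3,3]; q[d==0]=np.nan; return q
def rot(s): q=s['tcp_rot']; return R.from_quat([q[1],q[2],q[3],q[0]])
E
python3 - <<'E'
from h import *
for n in('side','top'):
    c=cap(n,'0'); W=np.linalg.inv(c['world_to_cam']); print(n,c['mtx'].round(1).tolist(),W.round(3).tolist(),c.keys(),(c['depth']>0).mean())
print(ctrl.state())
E
```

```text
side [[396.8, 0.0, 320.9], [0.0, 396.8, 194.7], [0.0, 0.0, 1.0]] [[-0.979, 0.164, -0.119, 0.477], [-0.203, -0.787, 0.583, 0.64], [0.002, 0.595, 0.804, 0.941], [0.0, 0.0, 0.0, 1.0]] dict_keys(['img', 'depth', 'mtx', 'world_to_cam']) 0.99591015625
top [[395.6, 0.0, 321.4], [0.0, 395.6, 198.7], [0.0, 0.0, 1.0]] [[0.006, 0.982, -0.189, 0.412], [-1.0, 0.005, -0.008, 0.013], [-0.007, 0.189, 0.982, 1.187], [0.0, 0.0, 0.0, 1.0]] dict_keys(['img', 'depth', 'mtx', 'world_to_cam']) 0.9961953125
{'clock': 0.1, 'joints': array([ 9.94471288e-01,  5.28391489e-01,  1.43379477e+00,  2.41510415e-06,
        1.18143096e+00, -1.78484536e-01]), 'qd': array([ 0.00074956, -0.00160978, -0.00303615, -0.00064743,  0.00082997,
        0.0005428 ]), 'tau': array([-9.48575507e-04, -4.43305457e+01, -1.78585070e+01, -3.12117272e-04,
        3.88568529e-03,  2.03065063e-06]), 'tcp_pos': array([0.24181888, 0.57576063, 0.30301356]), 'tcp_rot': array([-3.74073685e-04,  1.97611339e-01,  9.80279926e-01, -9.40631267e-04]), 'ft_force': array([ 0.71541015,  0.23878214, -0.00306543]), 'moment': array([ 0.00391149,  0.00573036, -0.01236251]), 'finger_force': 0.0, 'width': 0.0854637447835137}
```

View pics/side_0.png

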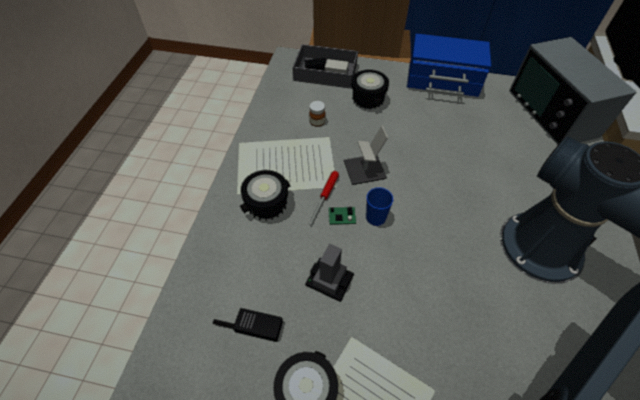

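View pics/top_0.png

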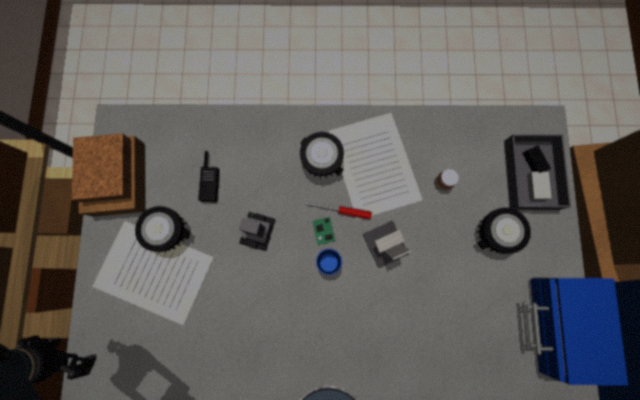

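The side view shows the meter in its dock at about (330,262) and the stand at (368,155). In the top view they are at (257,228) and (386,243).

Run:
```python
from h import *
s=load('side','0');t=load('top','0')
f=lambda im,x,y,w,h:cv2.resize(im[y:y+h,x:x+w,::-1],(400,300),interpolation=cv2.INTER_CUBIC)
a=np.vstack([np.hstack([f(s['img'],295,232,72,54+18),f(s['img'],335,120,72,72)]),np.hstack([f(t['img'],230,200,60,60),f(t['img'],356,214,60,60)])])
cv2.imwrite('pics/crop0.png',np.clip(a*1.6,0,255).astype(np.uint8))
for n,c,bd,bs in(('side',s,(295,232,367,304),(335,120,407,192)),('top',t,(230,200,290,260),(356,214,416,274))):
    q=cloud(c)
    for nm,b in(('dock',bd),('stand',bs)):
        p=q[b[1]:b[3],b[0]:b[2]].reshape(-1,3);p=p[p[:,2]>0.006]
        print(n,nm,np.histogram(p[:,2],bins=np.arange(0,.2,.01))[0])
        h=p[p[:,2]>p[:,2].max()-.012]; print(' top pts',len(h),h.mean(0).round(4),h.min(0).round(4),h.max(0).round(4))
        r=cv2.minAreaRect((p[p[:,2]<.02 ][:,:2]*1000).astype(np.float32)); print(' base rect',r)
        r=cv2.minAreaRect((h[:,:2]*1000).astype(np.float32)); print(' top rect',r)
```

```text
side dock [ 85 306 106 216 233  41  34  35  40  42  35  44  45 302   3   0   0   0
   0]
 top pts 311 [0.5413 0.2182 0.1364] [0.5195 0.1894 0.1291] [0.563  0.2439 0.1408]
 base rect ((541.8076782226562, 217.46852111816406), (84.32608032226562, 99.9642562866211), 75.53362274169922)
 top rect ((541.3501586914062, 216.80322265625), (51.25761795043945, 32.30998229980469), 75.13069915771484)
side stand [551  75  22  13  11   1   0   4 198 167  42  33  39  40  37  36   0   0
   0]
 top pts 48 [ 0.4672 -0.1828  0.152 ] [ 0.4546 -0.2069  0.1462] [ 0.4786 -0.1599  0.1579]
 base rect ((489.299560546875, -170.5927276611328), (235.37136840820312, 100.81920623779297), 22.959386825561523)
 top rect ((467.0837097167969, -183.0287322998047), (6.8466386795043945, 51.06168746948242), 23.539857864379883)
top dock [ 80 271  38 142 192  13   7  12  14  11  11  14  15 197  35   0   0   0
   0]
 top pts 230 [0.5405 0.2139 0.138 ] [0.52   0.1877 0.131 ] [0.5603 0.2408 0.1425]
 base rect ((547.704345703125, 208.88043212890625), (173.60272216796875, 172.49830627441406), 89.12379455566406)
 top rect ((540.7606811523438, 214.56439208984375), (49.910247802734375, 31.66989517211914), 75.2533187866211)
top stand [446 271  55   0   0   0   0   3 184 211  28  24  30  31  28  52   0   0
   0]
 top pts 59 [ 0.4665 -0.1844  0.1541] [ 0.4532 -0.2082  0.1477] [ 0.4795 -0.1625  0.1596]
 base rect ((506.493896484375, -169.8139190673828), (172.89346313476562, 177.41172790527344), 1.3485488891601562)
 top rect ((467.1423034667969, -184.47540283203125), (8.338397979736328, 48.87043762207031), 24.439218521118164)
```

View pics/crop0.png

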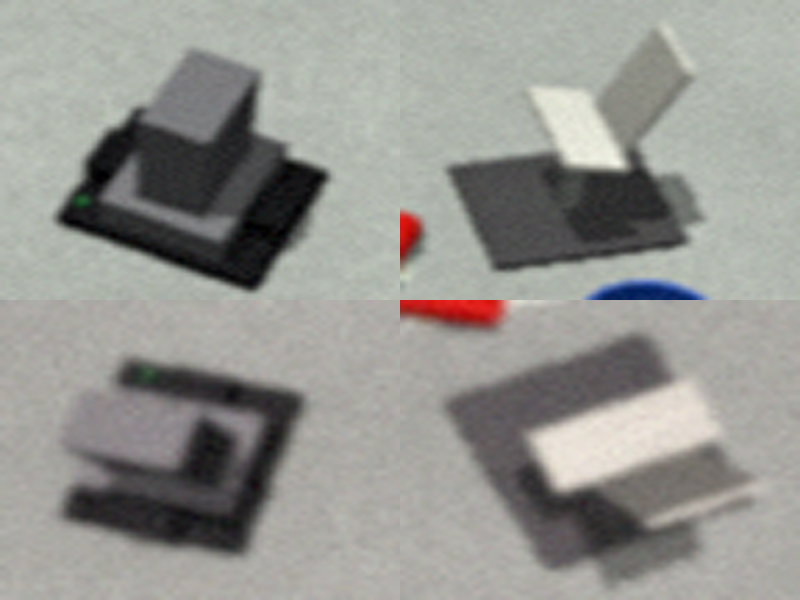

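The crops show the dock's LED on the +x side. No screen is visible on the meter's robot-side face, so the screen probably faces +x; I'll confirm that after the pull. The stand's ledge faces +x and its backrest is on the robot side.

Run:
```python
from h import *
def plane(p):
    for _ in range(4):
        m=p.mean(0);n=np.linalg.svd(p-m)[2][2];n*=np.sign(n[2]);d=(p-m)@n;p=p[abs(d)<max(2*d.std(),.0015)]
    return m,n,p,d.std()
for n,b,bd in(('side',(335,120,407,192),(295,232,367,304)),('top',(356,214,416,274),(230,200,290,260))):
    c=load(n,'0');q=cloud(c);p=q[b[1]:b[3],b[0]:b[2]].reshape(-1,3)
    g=c['img'][b[1]:b[3],b[0]:b[2]].reshape(-1,3).mean(1)
    L=p[(p[:,2]>.075)&(p[:,2]<.102)]; m,nn,L,s=plane(L)
    print(n,'ledge',m.round(4),nn.round(3),'lean',np.arccos(nn[2]).round(3),s.round(4),len(L))
    B=p[(p[:,2]>.112)&(p[:,2]<.155)]; mb,nb,B,s=plane(B)
    print(' back',mb.round(4),nb.round(3),'elev',np.arcsin(nb[2]).round(3),'yaw',np.degrees(np.arctan2(nb[1],nb[0])).round(1),s.round(4),len(B))
    yaw=np.radians(24);ex=np.array([np.cos(.35)*np.cos(yaw),np.cos(.35)*np.sin(yaw),np.sin(.35)]);ey=np.array([-np.sin(yaw),np.cos(yaw),0]);ez=np.cross(ex,ey)
    a=L[:,:3]@np.c_[ex,ey,ez]; print(' ledge rest coords min/max',np.percentile(a,[0.5,50,99.5],axis=0).round(4).tolist(),'rect',cv2.minAreaRect((L@np.c_[[np.cos(yaw),np.sin(yaw),0],ey]*1000).astype(np.float32)))
    o=B@np.c_[ex,ey,ez]; print(' back rest coords',np.percentile(o,[1,50,99],axis=0).round(4).tolist())
    # meter -x face colour
    d=q[bd[1]:bd[3],bd[0]:bd[2]].reshape(-1,3);im=c['img'][bd[1]:bd[3],bd[0]:bd[2]].reshape(-1,3)
    y2=np.radians(-14.7);e=(d[:,:2]-[.541,.216])@np.array([[np.cos(y2),-np.sin(y2)],[np.sin(y2),np.cos(y2)]])
    for z in(.06,.08,.1,.12):
        k=(abs(d[:,2]-z)<.01)&(e[:,0]<-.012);print('  -x face',z,k.sum(),im[k].mean(0).round() if k.any() else '', 'x',np.median(e[k,0]).round(4), 'yr',e[k,1].min().round(3),e[k,1].max().round(3))
```

```text
side ledge [ 0.4957 -0.1379  0.0889] [-0.195 -0.092  0.976] lean 0.217 0.0026 301
 back [ 0.4728 -0.1786  0.1344] [0.84  0.405 0.36 ] elev 0.369 yaw 25.7 0.001 157
 ledge rest coords min/max [[0.3813, -0.3963, -0.0593], [0.4033, -0.3462, -0.0529], [0.4367, -0.2013, -0.0453]] rect ((398.9637451171875, -299.4583435058594), (199.0734405517578, 49.062862396240234), 84.4830093383789)
 back rest coords [[0.381, -0.3829, -0.0199], [0.3837, -0.3544, 0.0038], [0.3857, -0.3322, 0.0251]]
  -x face 0.06 34 [25. 25. 26.] x -0.0155 yr -0.021 0.026
  -x face 0.08 37 [27. 28. 28.] x -0.0155 yr -0.025 0.027
  -x face 0.1 35 [26. 26. 27.] x -0.0155 yr -0.023 0.026
  -x face 0.12 37 [32. 32. 33.] x -0.0156 yr -0.021 0.026
top ledge [ 0.5065 -0.1663  0.0902] [-0.296 -0.131  0.946] lean 0.329 0.0018 333
 back [ 0.4741 -0.1809  0.134 ] [0.855 0.387 0.345] elev 0.353 yaw 24.4 0.0006 123
 ledge rest coords min/max [[0.3831, -0.3963, -0.0543], [0.4017, -0.3578, -0.0507], [0.4203, -0.3206, -0.0472]] rect ((394.59271240234375, -358.7362365722656), (37.002010345458984, 76.78229522705078), 1.0307483673095703)
 back rest coords [[0.3824, -0.383, -0.0196], [0.3837, -0.3577, 0.0029], [0.3849, -0.3335, 0.0245]]
  -x face 0.06 9 [35. 34. 35.] x -0.0156 yr -0.026 0.021
  -x face 0.08 9 [40. 39. 40.] x -0.0157 yr -0.026 0.021
  -x face 0.1 8 [42. 41. 42.] x -0.0156 yr -0.027 0.023
  -x face 0.12 11 [58. 56. 57.] x -0.0157 yr -0.026 0.023
```

The -x face is uniform, so the screen faces +x. The rest origin is at about (0.505, -0.167, 0.089), with yaw 24.3° and lean 0.35. Next I move above the meter, then turn.

>>> play_rows([
  [[-3.46, -1.8, 0], [0, 0, 0]],
  [[-3.46, -1.8, 0], [0, 0, 0]],
  [[-3.46, -1.8, 0], [0, 0, 0]],
  [[-3.46, -1.8, 0], [0, 0, 0]],
  [[-3.46, -1.8, 0], [0, 0, 0]],
  [[-3.46, -1.8, 0], [0, 0, 0]],
  [[-3.46, -1.8, 0], [0, 0, 0]],
  [[-3.46, -1.8, 0], [0, 0, 0]],
  [[-3.46, -1.8, 0], [0, 0, 0]],
  [[-3.46, -1.8, 0], [0, 0, 0]],
  [[-3.46, -1.8, 0], [0, 0, 0]],
  [[-3.46, -1.8, 0], [0, 0, 0]],
], fingers=1)

```text
clock: 1.3
tcp_pos: [0.5418, 0.2148, 0.3035]
tcp_rot: [-0.0, 0.198, 0.98, -0.0]
ft_force: [0.9, 0.8, -0.5]
width: 0.0856
finger_force: 0.0
```

>>> play_rows([
  [[0, 0, 0], [0, 0, 7.8]],
  [[0, 0, 0], [0, 0, 7.8]],
  [[0, 0, 0], [0, 0, 7.8]],
  [[0, 0, 0], [0, 0, 7.8]],
  [[0, 0, 0], [0, 0, 7.8]],
  [[0, 0, 0], [0, 0, 7.8]],
  [[0, 0, 0], [0, 0, 7.8]],
  [[0, 0, 0], [0, 0, 7.8]],
  [[0, 0, 0], [0, 0, 7.8]],
  [[0, 0, 0], [0, 0, 7.8]],
  [[0, 0, 0], [0, 0, 7.8]],
])

```text
clock: 2.4
tcp_pos: [0.5409, 0.2161, 0.3034]
tcp_rot: [-0.0, 0.814, 0.581, -0.001]
ft_force: [0.2, 0.3, 0.6]
width: 0.0854
finger_force: 0.0
```

>>> play_rows([
  [[0, 0, 0], [0, 0, 7.8]],
  [[0, 0, 0], [0, 0, 7.8]],
  [[0, 0, 0], [0, 0, 7.8]],
  [[0, 0, 0], [0, 0, 7.8]],
  [[0, 0, 0], [0, 0, 7.8]],
  [[0, 0, 0], [0, 0, 7.8]],
  [[0, 0, 0], [0, 0, 7.8]],
  [[0, 0, 0], [0, 0, 7.8]],
  [[0, 0, 0], [0, 0, 7.8]],
  [[0, 0, 0], [0, 0, 7.8]],
  [[0, 0, 0], [0, 0, 7.8]],
  [[0, 0, 0], [0, 0, 0]],
])

```text
clock: 3.6
tcp_pos: [0.5409, 0.2162, 0.3035]
tcp_rot: [0.0, 0.992, -0.125, -0.001]
ft_force: [1.0, 0.7, 0.6]
width: 0.0855
finger_force: 0.0
```

>>> play_rows([
  [[0, 0, 1.5], [0, 0, -0.3]],
  [[0, 0, 2], [0, 0, 0]],
  [[0, 0, 2], [0, 0, 0]],
  [[0, 0, 2], [0, 0, 0]],
  [[0, 0, 2], [0, 0, 0]],
  [[0, 0, 1.5], [0, 0, 0]],
  [[0, 0, 1.25], [0, 0, 0]],
  [[0, 0, 1.0], [0, 0, 0]],
  [[0, 0, 0.8], [0, 0, 0]],
  [[0, 0, 0.5], [0, 0, 0]],
  [[0, 0, 0], [0, 0, 0]],
])

```text
clock: 4.7
tcp_pos: [0.541, 0.2162, 0.1579]
tcp_rot: [0.0, 0.992, -0.122, -0.0]
ft_force: [0.6, -0.2, 0.4]
width: 0.0853
finger_force: 0.0
```

>>> play_rows([
  [[0, 0, 0], [0, 0, 0]],
  [[0, 0, 0], [0, 0, 0]],
  [[0, 0, 0], [0, 0, 0]],
  [[0, 0, 0], [0, 0, 0]],
  [[0, 0, 0], [0, 0, 0]],
  [[0, 0, 0], [0, 0, 0]],
  [[0, 0, 0], [0, 0, 0]],
  [[0, 0, 0], [0, 0, 0]],
], fingers=0)

```text
clock: 5.5
tcp_pos: [0.5416, 0.2161, 0.1592]
tcp_rot: [-0.0, 0.992, -0.123, 0.001]
ft_force: [0.1, -1.6, 5.4]
width: 0.0494
finger_force: 62.2
```

>>> play_rows([
  [[0, 0, -0.2], [0, 0, 0]],
  [[0, 0, -0.3], [0, 0, 0]],
  [[0, 0, -0.4], [0, 0, 0]],
  [[0, 0, -0.5], [0, 0, 0]],
  [[0, 0, -0.5], [0, 0, 0]],
  [[0, 0, -0.5], [0, 0, 0]],
  [[0, 0, -0.8], [0, 0, 0]],
  [[0, 0, -0.8], [0, 0, 0]],
  [[0, 0, -1], [0, 0, 0]],
  [[0, 0, -1], [0, 0, 0]],
])

```text
clock: 6.5
tcp_pos: [0.541, 0.2162, 0.2194]
tcp_rot: [-0.0, 0.992, -0.123, -0.0]
ft_force: [0.4, 0.4, -2.9]
width: 0.0497
finger_force: 64.7
```

>>> play_rows([
  [[0, 0, -2], [0, 0, 0]],
  [[0, 0, -2.5], [0, 0, 0]],
  [[0, 0, -2.5], [0, 0, 0]],
  [[0, 0, -2.5], [0, 0, 0]],
  [[0, 0, -2.5], [0, 0, 0]],
  [[0, 0, -2], [0, 0, 0]],
  [[0, 0, -1], [0, 0, 0]],
  [[0, 0, 0], [0, 0, 0]],
])

```text
clock: 7.3
tcp_pos: [0.5415, 0.2163, 0.3703]
tcp_rot: [-0.001, 0.992, -0.123, 0.002]
ft_force: [0.9, -0.2, -1.9]
width: 0.0493
finger_force: 64.8
```

Run:
```python
from h import *
S=ctrl.state();print(S['joints'],S['width'],S['finger_force'],S['tcp_pos'],S['ft_force'])
Rm=rot(S).as_matrix();print(Rm.round(3))
for n in('side','top'):
    c=cap(n,'1'); q=cloud(c).reshape(-1,3);im=c['img'].reshape(-1,3)
    l=(q-S['tcp_pos'])@Rm   # tool coordinates
    k=(abs(l[:,0])<.025)&(abs(l[:,1])<.033)&(l[:,2]>.08)&(l[:,2]<.165); p=l[k]
    print(n,len(p)); 
    for z in np.arange(.08,.165,.01):
        s=p[abs(p[:,2]-z)<.005]; 
        if len(s)>4: print(z.round(3),len(s),np.percentile(s,[2,50,98],axis=0)[:,:2].round(4).tolist())
    print('far z',np.percentile(p[:,2],[98,99.5,100]))
c=load('side','1');K=c['mtx'];g=S['tcp_pos']+Rm@[0,0,.1];pc=c['world_to_cam']@np.r_[g,1];u=K[0,0]*pc[0]/-pc[2]+K[0,2];v=-K[1,1]*pc[1]/-pc[2]+K[1,2];print(u,v)
u,v=int(u),int(v);cv2.imwrite('pics/crop1.png',cv2.resize(np.clip(c['img'][v-60:v+60,u-60:u+60,::-1]*1.5,0,255).astype(np.uint8),(600,600),interpolation=cv2.INTER_CUBIC))
```

```text
[1.88556471e-01 4.00041644e-01 1.46089735e+00 2.68914625e-05
 1.27704316e+00 2.00522021e+00] 0.04931803227488636 64.75039958953857 [0.541541   0.21634741 0.37028378] [ 0.92464529 -0.19669392 -1.8609412 ]
[[ 0.97  -0.243  0.004]
 [-0.243 -0.97   0.001]
 [ 0.003 -0.002 -1.   ]]
side 394
0.08 25 [[-0.0168, -0.0268], [-0.0159, -0.0227], [0.0128, 0.0235]]
0.09 66 [[-0.0166, -0.0265], [-0.0079, -0.025], [0.0146, 0.02]]
0.1 61 [[-0.0167, -0.0267], [-0.0134, -0.0246], [0.0144, 0.0194]]
0.11 64 [[-0.0167, -0.0268], [-0.0088, -0.0249], [0.015, 0.0201]]
0.12 45 [[-0.0165, -0.0266], [-0.0056, -0.0248], [0.013, 0.0182]]
0.13 63 [[-0.0167, -0.0262], [-0.0139, -0.0228], [0.0141, 0.0216]]
0.14 56 [[-0.0166, -0.0262], [-0.0113, -0.0247], [0.014, 0.0212]]
0.15 14 [[-0.0163, -0.0252], [-0.0067, -0.0241], [0.014, 0.0103]]
far z [0.14640653 0.14775649 0.14846652]
top 47
0.1 7 [[-0.0172, 0.0127], [-0.0138, 0.0263], [-0.009, 0.0268]]
0.11 9 [[-0.0172, 0.0075], [-0.017, 0.0257], [-0.0075, 0.0267]]
0.12 6 [[-0.0169, 0.0042], [-0.0129, 0.0264], [-0.0063, 0.027]]
0.13 10 [[-0.0172, -0.0015], [-0.0167, 0.025], [-0.007, 0.0271]]
0.14 6 [[-0.0173, 0.0041], [-0.0162, 0.0233], [-0.0112, 0.0265]]
far z [0.14521058 0.1463673  0.14675287]
331.20023733276446 222.37211128388407
```

View pics/crop1.png

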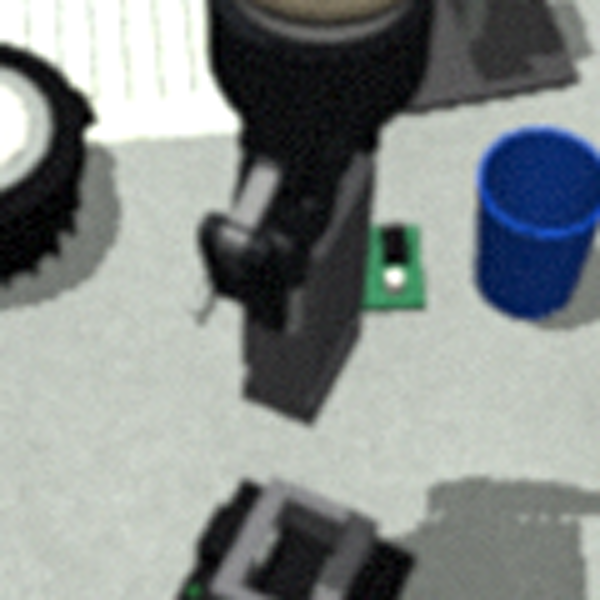

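The meter is out and hangs straight, with its foot about 147 mm ahead of the TCP. The plain back face is the one visible at crop (345,290), and the empty dock is at (290,540). Next I carry it over to the stand at height.

>>> play_rows([
  [[0.1, 2, 0], [0, 0, 0]],
  [[0.1, 3.6, 0], [0, 0, 0]],
  [[0.1, 4, 0], [0, 0, 0]],
  [[0.1, 4, 0], [0, 0, 0]],
  [[0.1, 4, 0], [0, 0, 0]],
  [[0.1, 4, 0], [0, 0, 0]],
  [[0.1, 4, 0], [0, 0, 0]],
  [[0.1, 4, 0], [0, 0, 0]],
  [[0.1, 4, 0], [0, 0, 0]],
  [[0.1, 4, 0], [0, 0, 0]],
  [[0.1, 2.7, 0], [0, 0, 0]],
  [[0, 1.5, 0], [0, 0, 0]],
])

```text
clock: 8.6
tcp_pos: [0.4492, -0.1938, 0.3671]
tcp_rot: [-0.0, 0.992, -0.124, -0.001]
ft_force: [0.3, 0.5, -2.2]
width: 0.0496
finger_force: 64.6
```

```bash
cat >> h.py <<'E'
yw=np.radians(24.3);EX=np.array([np.cos(.35)*np.cos(yw),np.cos(.35)*np.sin(yw),np.sin(.35)]);EY=np.array([-np.sin(yw),np.cos(yw),0]);EZ=np.cross(EX,EY)
RT=R.from_matrix(np.c_[EX,-EY,-EZ]); O=np.array([.505,-.167,.089])
def report():
    S=ctrl.state();r=rot(S);print('joints',S['joints'].round(2),'tcp',S['tcp_pos'].round(4),'F',S['ft_force'].round(1))
    print('rotvec to target deg',np.degrees((r.inv()*RT).as_rotvec()).round(2))
    f=S['tcp_pos']+r.apply([0,0,.147])-O
    print('foot in rest coords cm',(np.c_[EX,EY,EZ].T@f*100).round(2),'tcp rel target-foot-up14.7 cm',(np.c_[EX,EY,EZ].T@(S['tcp_pos']-O-.147*EZ)*100).round(2))
    return S
E
python3 -c "from h import *;report()"
```

```text
joints [-0.64  0.27  1.68 -0.    1.2   1.18] tcp [ 0.4492 -0.1938  0.3671] F [ 0.3  0.5 -2.2]
rotvec to target deg [  6.66  19.41 -38.16]
foot in rest coords cm [-1.34 -0.11 14.45] tcp rel target-foot-up14.7 cm [ 3.72 -0.14 13.55]
```

>>> play_rows([
  [[0, 0, 0], [0.42, 1.21, -2.39]],
  [[0, 0, 0], [0.83, 2.43, -4.77]],
  [[0, 0, 0], [0.83, 2.43, -4.77]],
  [[0, 0, 0], [0.83, 2.43, -4.77]],
  [[0, 0, 0], [0.83, 2.43, -4.77]],
  [[0, 0, 0], [0.83, 2.43, -4.77]],
  [[0, 0, 0], [0.83, 2.43, -4.77]],
  [[0, 0, 0], [0.83, 2.43, -4.77]],
  [[0, 0, 0], [0.42, 1.21, -2.39]],
  [[0, 0, 0], [0, 0, 0]],
])

```text
clock: 9.6
tcp_pos: [0.4494, -0.1912, 0.3674]
tcp_rot: [-0.037, 0.962, 0.209, 0.17]
ft_force: [-0.4, 0.3, -1.9]
width: 0.0497
finger_force: 64.7
```

```bash
python3 -c "from h import *;report()"
```

```text
joints [-0.79  0.21  1.81  0.38  1.03  0.17] tcp [ 0.4494 -0.1912  0.3674] F [-0.4  0.3 -1.9]
rotvec to target deg [-0.09 -0.04  0.14]
foot in rest coords cm [ 3.86  0.11 13.52] tcp rel target-foot-up14.7 cm [ 3.85  0.08 13.52]
```

>>> play_rows([
  [[-0.33, 0.01, 0.8], [0, 0, 0]],
  [[-0.33, 0.01, 1.4], [0, 0, 0]],
  [[-0.33, 0.01, 1.4], [0, 0, 0]],
  [[-0.33, 0.01, 1.4], [0, 0, 0]],
  [[-0.33, 0.01, 1.4], [0, 0, 0]],
  [[-0.33, 0.01, 1.4], [0, 0, 0]],
  [[-0.33, 0.01, 1.4], [0, 0, 0]],
  [[-0.33, 0.01, 1.2], [0, 0, 0]],
  [[-0.33, 0.01, 0.7], [0, 0, 0]],
  [[-0.33, 0.01, 0.4], [0, 0, 0]],
  [[0, 0, 0], [0, 0, 0]],
])

```text
clock: 10.7
tcp_pos: [0.4581, -0.1892, 0.2484]
tcp_rot: [-0.037, 0.962, 0.209, 0.171]
ft_force: [0.5, -0.4, -1.8]
width: 0.0495
finger_force: 64.7
```

Run:
```python
from h import *
S=report();Rm=rot(S).as_matrix()
for n in('side','top'):
    c=cap(n,'2');q=cloud(c).reshape(-1,3);a=(q-O)@np.c_[EX,EY,EZ]*100
    b=a[(abs(a[:,0])<6)&(abs(a[:,1])<6)&(a[:,2]>-1.5)&(a[:,2]<9)]
    for z in np.arange(-1,9,.5):
        s=b[abs(b[:,2]-z)<.25]
        if len(s)>5: print(n,z,len(s),np.percentile(s,[2,50,98],axis=0)[:,:2].round(2).tolist())
ims=[]
for n in('side','top'):
    c=load(n,'2');K=c['mtx'];pc=c['world_to_cam']@np.r_[O+.03*EZ,1];u=int(K[0,0]*pc[0]/-pc[2]+K[0,2]);v=int(-K[1,1]*pc[1]/-pc[2]+K[1,2])
    ims.append(cv2.resize(np.clip(c['img'][v-40:v+40,u-40:u+40,::-1]*1.5,0,255).astype(np.uint8),(400,400),interpolation=cv2.INTER_CUBIC))
cv2.imwrite('pics/crop2.png',np.hstack(ims))
```

```text
joints [-0.77  0.41  1.94  0.5   0.73  0.01] tcp [ 0.4581 -0.1892  0.2484] F [ 0.5 -0.4 -1.8]
rotvec to target deg [-0.01 -0.06  0.16]
foot in rest coords cm [ 0.61 -0.09  2.05] tcp rel target-foot-up14.7 cm [ 0.6  -0.1   2.05]
side -0.5 50 [[-1.77, -3.51], [1.03, 0.91], [2.12, 4.0]]
side 0.0 126 [[-1.68, -3.19], [0.79, 1.53], [2.05, 3.74]]
side 0.5 9 [[-1.89, 0.9], [-1.6, 2.14], [0.89, 3.64]]
side 2.0 23 [[-1.78, -1.8], [1.99, 2.01], [2.28, 2.6]]
side 2.5 26 [[-1.89, -2.15], [1.16, 2.28], [2.3, 2.62]]
side 3.0 33 [[-1.74, -2.29], [2.12, 2.06], [2.4, 2.67]]
side 3.5 42 [[-1.76, -2.29], [1.96, 1.47], [2.39, 2.55]]
side 4.0 38 [[-1.9, -2.39], [1.82, 1.82], [2.32, 2.58]]
side 4.5 21 [[-1.82, -1.96], [0.9, 2.32], [2.21, 2.56]]
side 5.0 29 [[-1.86, -1.83], [0.99, 2.34], [2.34, 2.76]]
side 5.5 34 [[-1.66, -2.29], [2.1, 2.07], [2.45, 2.68]]
side 6.0 32 [[-1.79, -2.13], [1.87, 2.2], [2.43, 2.7]]
side 6.5 32 [[-1.94, -0.91], [1.18, 2.33], [2.65, 2.68]]
side 7.0 28 [[-1.87, -1.64], [1.78, 2.11], [2.91, 2.57]]
side 7.5 37 [[-1.88, -1.25], [1.87, 2.21], [2.92, 2.73]]
side 8.0 29 [[-0.69, -1.97],
[... 260 characters left out ...]
 [[-1.76, -1.76], [0.3, 1.46], [2.21, 2.34]]
top 2.5 15 [[-1.03, -2.4], [2.18, 0.73], [2.29, 2.25]]
top 3.0 14 [[-0.37, -2.03], [2.22, 0.74], [2.29, 2.29]]
top 3.5 20 [[-1.77, -2.45], [2.16, 0.85], [2.34, 2.42]]
top 4.0 26 [[0.17, -2.62], [2.07, 0.02], [2.28, 2.27]]
top 5.0 11 [[-0.15, -2.49], [2.22, 1.26], [2.27, 2.28]]
top 5.5 9 [[1.37, -2.25], [2.23, 1.1], [2.31, 2.28]]
top 6.0 7 [[0.35, -2.47], [2.16, 1.51], [2.32, 2.3]]
top 6.5 7 [[0.86, -2.23], [2.23, 1.91], [2.4, 2.33]]
top 7.0 14 [[1.3, -2.32], [2.31, 0.68], [2.93, 2.29]]
top 7.5 11 [[0.97, -2.31], [2.33, 0.62], [2.98, 2.34]]
top 8.0 11 [[1.39, -2.25], [2.72, -0.51], [2.84, 2.31]]
top 8.5 22 [[1.78, -2.62], [2.6, 0.75], [3.02, 2.31]]
```

View pics/crop2.png

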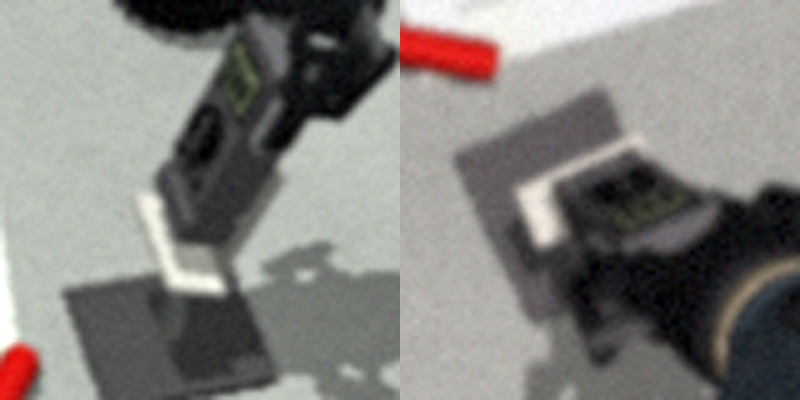

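Both views show the screen facing outward, with the foot about 2 cm above the ledge and 6 mm in front of the backrest. I lower it gently.

>>> play_rows([
  [[-0.1, 0, 0.4], [0, 0, 0]],
  [[-0.1, 0, 0.4], [0, 0, 0]],
  [[-0.1, -0.05, 0.4], [0, 0, 0]],
  [[-0.1, -0.05, 0.3], [0, 0, 0]],
  [[0, 0, 0.2], [0, 0, 0.1]],
  [[0, 0, 0.1], [0, 0, 0]],
  [[0, 0, 0], [0, 0, 0]],
])

```text
clock: 11.5
tcp_pos: [0.4604, -0.1876, 0.2307]
tcp_rot: [-0.036, 0.962, 0.208, 0.171]
ft_force: [0.0, -0.7, -1.7]
width: 0.0491
finger_force: 64.7
```

>>> play_rows([
  [[0, 0, 0.1], [0, 0, 0]],
  [[0, 0, 0.05], [0, 0, 0]],
  [[0, 0, 0], [0, 0, 0]],
])

```text
clock: 11.8
tcp_pos: [0.4608, -0.1874, 0.2294]
tcp_rot: [-0.036, 0.962, 0.208, 0.171]
ft_force: [0.1, -0.1, -1.4]
width: 0.0497
finger_force: 64.7
```

```bash
python3 -c "from h import *;report()"
```

```text
joints [-0.76  0.44  1.95  0.53  0.68 -0.03] tcp [ 0.4608 -0.1874  0.2294] F [ 0.1 -0.1 -1.4]
rotvec to target deg [ 0.07 -0.1   0.1 ]
foot in rest coords cm [ 0.27 -0.06  0.16] tcp rel target-foot-up14.7 cm [ 0.24 -0.04  0.16]
```

>>> play_rows([
  [[-0.1, 0, 0], [0, 0, 0]],
  [[-0.05, 0, 0.05], [0, 0, 0]],
  [[0, 0, 0.05], [0, 0, 0]],
  [[0, 0, 0], [0, 0, 0]],
])

```text
clock: 12.2
tcp_pos: [0.4598, -0.1878, 0.2279]
tcp_rot: [-0.036, 0.962, 0.208, 0.171]
ft_force: [0.3, -0.4, -1.3]
width: 0.0496
finger_force: 64.7
```

>>> play_rows([
  [[0, 0, 0.05], [0, 0, 0]],
  [[0, 0, 0], [0, 0, 0]],
  [[0, 0, 0], [0, 0, 0]],
])

```text
clock: 12.5
tcp_pos: [0.46, -0.1877, 0.2275]
tcp_rot: [-0.036, 0.962, 0.208, 0.171]
ft_force: [-1.2, 0.8, -2.1]
width: 0.0494
finger_force: 64.7
```

>>> play_rows([
  [[0, 0, 0.05], [0, 0, 0]],
  [[0, 0, 0], [0, 0, 0]],
  [[0, 0, 0], [0, 0, 0]],
])

```text
clock: 12.8
tcp_pos: [0.4601, -0.1877, 0.227]
tcp_rot: [-0.036, 0.962, 0.208, 0.171]
ft_force: [-0.8, 0.4, -1.4]
width: 0.0493
finger_force: 64.7
```

>>> play_rows([
  [[0, 0, 0.05], [0, 0, 0]],
  [[0, 0, 0], [0, 0, 0]],
  [[0, 0, 0], [0, 0, 0]],
])

```text
clock: 13.1
tcp_pos: [0.4603, -0.1877, 0.2268]
tcp_rot: [-0.036, 0.962, 0.208, 0.171]
ft_force: [-2.2, 0.1, 3.3]
width: 0.0495
finger_force: 65.1
```

>>> play_rows([
  [[0, 0, 0.05], [0, 0, 0]],
  [[0, 0, 0], [0, 0, 0]],
  [[0, 0, 0], [0, 0, 0]],
])

```text
clock: 13.4
tcp_pos: [0.4603, -0.1876, 0.2268]
tcp_rot: [-0.036, 0.962, 0.208, 0.171]
ft_force: [-4.6, -1.2, 8.4]
width: 0.049
finger_force: 65.8
```

```bash
python3 -c "from h import *;report()"
```

```text
joints [-0.76  0.45  1.96  0.54  0.67 -0.03] tcp [ 0.4603 -0.1876  0.2268] F [-4.6 -1.2  8.4]
rotvec to target deg [ 0.09 -0.12  0.13]
foot in rest coords cm [ 0.13 -0.06 -0.07] tcp rel target-foot-up14.7 cm [ 0.1  -0.04 -0.07]
```

The foot is on the ledge, with about 9 N rising. I ease off slightly and slide back to the backrest.

>>> play_rows([
  [[-0.05, 0, -0.04], [0, 0, 0]],
  [[-0.05, 0, 0], [0, 0, 0]],
  [[0, 0, 0], [0, 0, 0]],
])

```text
clock: 13.7
tcp_pos: [0.4599, -0.1879, 0.2266]
tcp_rot: [-0.036, 0.962, 0.208, 0.172]
ft_force: [-0.4, 0.1, 5.9]
width: 0.0498
finger_force: 65.4
```

>>> play_rows([
  [[-0.05, 0, 0], [0, 0, 0]],
  [[0, 0, 0], [0, 0, 0]],
  [[0, 0, 0], [0, 0, 0]],
])

```text
clock: 14.0
tcp_pos: [0.4596, -0.1881, 0.2265]
tcp_rot: [-0.036, 0.962, 0.207, 0.172]
ft_force: [-0.3, 2.0, 5.8]
width: 0.0492
finger_force: 65.4
```

```bash
python3 -c "
from h import *
S=report();print((np.c_[EX,EY,EZ].T@S['ft_force']).round(1),S['moment'].round(2))"
```

```text
joints [-0.77  0.45  1.96  0.54  0.67 -0.04] tcp [ 0.4596 -0.1881  0.2265] F [-0.3  2.   5.8]
rotvec to target deg [ 0.09 -0.21  0.04]
foot in rest coords cm [ 0.07 -0.08 -0.06] tcp rel target-foot-up14.7 cm [ 0.02 -0.05 -0.06]
[2.5 2.  5.3] [ 0.53 -0.12  0.09]
```

>>> play_rows([
  [[-0.05, 0, 0], [0, 0, 0]],
  [[0, 0, 0], [0, 0, 0]],
  [[0, 0, 0], [0, 0, 0]],
])

```text
clock: 14.3
tcp_pos: [0.4593, -0.1883, 0.2264]
tcp_rot: [-0.036, 0.962, 0.207, 0.172]
ft_force: [0.4, 0.6, 6.5]
width: 0.0495
finger_force: 65.4
```

>>> play_rows([
  [[-0.05, 0, 0], [0, 0, 0]],
  [[0, 0, 0], [0, 0, 0]],
  [[0, 0, 0], [0, 0, 0]],
])

```text
clock: 14.6
tcp_pos: [0.4592, -0.1884, 0.2263]
tcp_rot: [-0.036, 0.962, 0.207, 0.173]
ft_force: [1.2, 3.0, 5.0]
width: 0.0493
finger_force: 65.4
```

```bash
python3 -c "
from h import *
S=report();print((np.c_[EX,EY,EZ].T@S['ft_force']).round(1),S['moment'].round(2))"
```

```text
joints [-0.77  0.45  1.96  0.55  0.67 -0.04] tcp [ 0.4592 -0.1884  0.2263] F [1.2 3.  5. ]
rotvec to target deg [ 0.1  -0.25  0.04]
foot in rest coords cm [ 0.02 -0.09 -0.06] tcp rel target-foot-up14.7 cm [-0.04 -0.06 -0.06]
[3.9 2.2 3.9] [ 0.67 -0.45  0.05]
```

The meter is now against the backrest, so I release it.

>>> play_rows([
  [[0, 0, 0], [0, 0, 0]],
  [[0, 0, 0], [0, 0, 0]],
  [[0, 0, 0], [0, 0, 0]],
  [[0, 0, 0], [0, 0, 0]],
  [[0, 0, 0], [0, 0, 0]],
  [[0, 0, 0], [0, 0, 0]],
  [[0, 0, 0], [0, 0, 0]],
  [[0, 0, 0], [0, 0, 0]],
], fingers=1)

```text
clock: 15.4
tcp_pos: [0.4582, -0.1886, 0.2256]
tcp_rot: [-0.036, 0.962, 0.208, 0.171]
ft_force: [0.9, 0.2, -0.0]
width: 0.0855
finger_force: 0.0
```

Run:
```python
from h import *
report()
for n in('side','top'):
    c=cap(n,'3');q=cloud(c).reshape(-1,3);a=(q-O)@np.c_[EX,EY,EZ]*100
    b=a[(a[:,0]>1)&(a[:,0]<2.2)&(abs(a[:,1])<2.3)]
    for z in np.arange(1,12.5,1):
        s=b[abs(b[:,2]-z)<.5]
        if len(s)>5: print(n,z,len(s),np.percentile(s,[2,50,98],axis=0)[:,:2].round(2).tolist())
```

```text
joints [-0.77  0.45  1.96  0.54  0.67 -0.04] tcp [ 0.4582 -0.1886  0.2256] F [ 0.9  0.2 -0. ]
rotvec to target deg [ 0.08 -0.1   0.09]
foot in rest coords cm [-0.13 -0.06 -0.1 ] tcp rel target-foot-up14.7 cm [-0.16 -0.04 -0.1 ]
side 1.0 33 [[1.25, -2.16], [1.55, -0.07], [1.71, 2.26]]
side 2.0 25 [[1.22, -2.12], [1.37, 0.23], [1.7, 1.98]]
side 3.0 23 [[1.38, -1.94], [1.68, 0.39], [1.85, 2.17]]
side 4.0 24 [[1.28, -2.05], [1.6, 0.83], [1.97, 2.22]]
side 5.0 20 [[1.29, -1.38], [1.96, 0.95], [2.19, 2.26]]
side 6.0 30 [[1.37, -2.19], [1.95, 0.59], [2.17, 2.17]]
side 7.0 36 [[1.43, -2.21], [1.7, 0.34], [2.15, 2.13]]
side 8.0 29 [[1.41, -2.05], [1.64, 0.12], [1.9, 2.14]]
side 9.0 28 [[1.48, -1.78], [1.74, 0.6], [1.94, 2.2]]
side 10.0 37 [[1.52, -2.1], [1.74, 0.32], [2.0, 2.26]]
side 11.0 39 [[1.35, -2.19], [1.69, 0.16], [1.97, 2.09]]
side 12.0 50 [[1.06, -2.07], [1.54, -0.12], [1.77, 2.17]]
top 1.0 23 [[1.28, -1.85], [1.54, -0.05], [1.69, 2.17]]
top 2.0 21 [[1.22, -2.16], [1.49, 0.14], [1.61, 2.13]]
top 3.0 11 [[1.12, -2.13], [1.56, 0.39], [1.64, 2.29]]
top 4.0 12 [[1.5, -2.26], [1.62, 1.28], [1.9, 2.15]]
top 5.0 13 [[1.39, -1.18], [2.03, 0.95], [2.17, 2.2]]
top 6.0 23 [[1.48, -2.12], [2.04, 0.23], [2.18, 2.04]]
top 7.0 36 [[1.38, -1.96], [1.71, 0.3], [2.14, 2.26]]
top 8.0 30 [[1.32, -2.09], [1.63, 0.06], [2.07, 2.29]]
top 9.0 17 [[1.52, -1.89], [1.73, 0.31], [1.83, 2.13]]
top 10.0 28 [[1.46, -2.04], [1.76, 0.47], [1.88, 2.22]]
top 11.0 36 [[1.37, -2.16], [1.69, -0.1], [1.86, 2.24]]
top 12.0 39 [[1.06, -1.91], [1.56, 0.01], [1.78, 2.11]]
```

The front face sits at x = 1.6 cm from foot to top, so the meter is flush against the backrest. I retreat straight along the tool axis.

>>> play_rows([
  [[0, 0, -0.3], [0, 0, 0]],
  [[0, 0, -0.6], [0, 0, 0]],
  [[0, 0, -1], [0, 0, 0]],
  [[0, 0, -1], [0, 0, 0]],
  [[0, 0, -1.5], [0, 0, 0]],
  [[0, 0, -1.5], [0, 0, 0]],
  [[0, 0, -2], [0, 0, 0]],
  [[0, 0, -2], [0, 0, 0]],
  [[0, 0, -2], [0, 0, 0]],
  [[0, 0, -2], [0, 0, 0]],
  [[0, 0, -1], [0, 0, 0]],
  [[0, 0, 0], [0, 0, 0]],
])

```text
clock: 16.7
tcp_pos: [0.4113, -0.2101, 0.3672]
tcp_rot: [-0.034, 0.962, 0.208, 0.172]
ft_force: [0.1, 0.5, -0.6]
width: 0.0854
finger_force: 0.0
```

Run:
```python
from h import *
print(ctrl.state()['clock'],ctrl.state()['tcp_pos'])
ims=[]
for n in('side','top'):
    c=cap(n,'4');q=cloud(c).reshape(-1,3);a=(q-O)@np.c_[EX,EY,EZ]*100
    b=a[(a[:,0]>1.2)&(a[:,0]<2.2)&(abs(a[:,1])<2.3)]
    for z in (1,2,3,9,10,11):
        s=b[abs(b[:,2]-z)<.5]; print(n,z,len(s),np.median(s[:,0]).round(2))
    t=a[(abs(a[:,0])<1.5)&(abs(a[:,1])<2.8)&(a[:,2]>10)&(a[:,2]<15)];print('top end',np.percentile(t,[2,50,98],axis=0).round(2).tolist())
    ims.append(cv2.resize(c['img'][60:300,180:500,::-1],(400,300),interpolation=cv2.INTER_CUBIC))
    K=c['mtx'];pc=c['world_to_cam']@np.r_[O+.06*EZ,1];u=int(K[0,0]*pc[0]/-pc[2]+K[0,2]);v=int(-K[1,1]*pc[1]/-pc[2]+K[1,2])
    ims.append(cv2.resize(np.clip(c['img'][v-45:v+45,u-60:u+60,::-1]*1.5,0,255).astype(np.uint8),(400,300),interpolation=cv2.INTER_CUBIC))
cv2.imwrite('pics/crop4.png',np.vstack([np.hstack(ims[:2]),np.hstack(ims[2:])]))
```

```text
16.7 [ 0.41127432 -0.21010192  0.36715785]
side 1 30 1.55
side 2 25 1.39
side 3 25 1.6
side 9 34 1.74
side 10 30 1.76
side 11 41 1.68
top end [[-1.43, -2.56, 10.16], [0.12, 1.4, 12.24], [1.49, 2.58, 12.53]]
top 1 22 1.57
top 2 25 1.45
top 3 10 1.57
top 9 18 1.69
top 10 25 1.76
top 11 33 1.72
top end [[-1.44, -2.61, 10.73], [-0.0, 0.04, 12.53], [1.46, 2.32, 12.89]]
```

View pics/crop4.png

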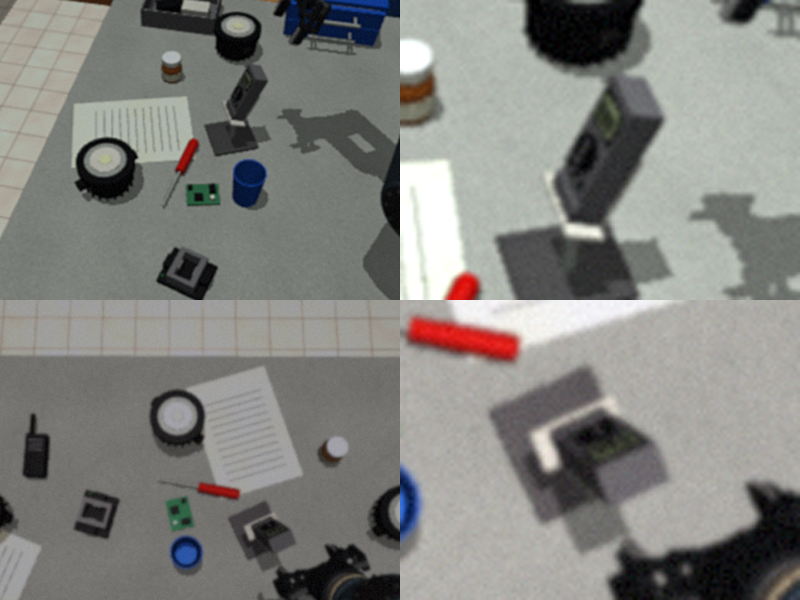

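The meter stands flush on the ledge, screen outward at crop (610,110). The gripper is clear, and the bystanders are where they were.

```bash
python3 -c "from h import *;print(ctrl.sign_off())"
```

```text
the job is handed in; nothing more can be done
None
```

The meter is out of its dock and standing on the reading stand's ledge, flush against the backrest with its screen outward; I let go, moved the gripper clear and handed the job in at about 17 s, with the bystanders looking unmoved in the last pictures.

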